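# Pin the test turntable with its guide rod

## Robot

A 6-joint arm with a two-finger parallel gripper is mounted at the origin on the work surface. World frame = base frame: x ahead of the robot, y to its left, z up, the work surface at z = 0. Lengths are in m, angles in rad, forces in N, time in s.
With the tool pointing down it reaches from about 0.275 to 0.75 m from the base axis. Payload 10.2 kg.
Tool frame: the origin (TCP) lies where the fingers leave the gripper's body, on its centre line; the fingertips stand 73 mm ahead of it and the grasp point (between the pads) lies 54 mm ahead of it; z points along the fingers, y is the line along which they close (so a half turn about z gives the same grasp; the last joint's range is limited). The gripper opens to 85 mm and grips with 20 to 120 N. Pads are 22 mm wide; open, the fingers measure 114 mm over their backs; the gripper's body (76 mm by 85 mm) begins 54 mm behind the grasp point. The pads swing forward as they close: fully open they stand 13 mm farther back than shut.
Start: joints at [-1.523, 0.313, 1.498, -0, 1.331, -0.223], TCP at [0.14, -0.506, 0.304] pointing down, gripper open.
Joint ranges: [-2.94, 2.94], [-0.97, 2.17], [0.19, 2.56], [-1.23, 4.37], [0.02, 3.11], [-2.88, 2.88]. Speed limits (rad/s): [2.39, 2.39, 3.01, 3.14, 3.14, 3.14].

## Interface

Orientations are given as a 3x3 rotation matrix whose columns are the frame's x, y, z axes.
In Python, from bench import manip gives the robot as it stands. The module is installed in compiled form; this text tells all that it offers.
- The arm moves only by the tool play_rows, never from a script. Its argument "series" is text: rows parted by semicolons, each of 7 numbers parted by spaces: the turn, a rotation vector about the world's x, y, z in units of 5 degrees (1.0 is 5 degrees), then the shift along the world's x, y, z in units of 30 mm (1.0 is 30 mm), then the opening, from 0 (shut) to 1 (fully open). In form: rx ry rz x y z jaw; .... A call has exactly 5 rows; each row shifts and turns the commanded pose from where the row before left it; what a row does not reach is not made up. A row lasts 1/12 s, in which the tool goes at most 41.7 mm and 7.16 degrees, less where a joint would pass 70% of its speed; a pose out of reach is approached as far as the arm can. A call is refused whole if a number of a shift passes 1 or a number of a turn 1, either way. A call with a gripper value outside its range is refused whole. The fingers move at their own pace and stop on an object; "grip_force" is the grip in N (left out, the last holds). Time passes only in rows, so rows that do not move let the fingers close, or fill a call up. It gives the time, the measured TCP pose, the force, the opening and the grip force at its end, in the units of the state.
- manip.state(): the state, without advancing time (a new reading comes with each control period).
- manip.capture(name): name is "side" or "top"; returns (picture, depth): 400x640x3 uint8, red, green, blue; 400x640 float32, m along the optical axis (not along the pixel's ray), 0 where there is no reading.
- manip.camera_model(name): a dict with "K" (3x3 intrinsics, pixels), "eye" and "attitude" of the camera in the world. Camera axes: x right, y up, looking along -z (the intrinsics and any distortion apply to the point x, -y, -z); pixel columns grow to the right and rows downward; lengths in m; the calibration is good to about 2 mm. A picture is of the moment at which its call begins. camera_model takes no time and is no camera call.
- manip.job_done(): hands the job in; it is judged then, once.
The state is a dict: "t": time; "joint_positions": joint angles; "dq": joint speeds; "tau": joint torques, N m; "tool_pos": TCP position; "tool_rot": TCP orientation; "ft_force": force on the tool from outside, world axes, zero at the start; "wrist_torque": the same for the moment, N m; "opening": finger opening in m; "finger_force": force on a finger pad.
Only numpy, scipy, OpenCV 4.12 (cv2) and the standard library are available. Lean on these libraries where they do the work, as an engineer would, in place of code of your own. Each camera call takes 0.05 s, during which the arm holds its last target. There are 200 camera calls.

## Task

First turn the crank anticlockwise (seen from above) all the way to its stop, so that the turntable's copper bushing parks over the brass bushing of the frame. Then take the red-gripped guide rod from the wooden stand, thread it upright down through the copper bushing and on through the brass one, and finish still holding it there, spanning both, its foot showing below the brass bushing without touching the counter and its red grip clear of the copper bushing; leave the grey-gripped spare rod, oil cup, wrench and tube basket where they are.

Things in the scene. Friction and masses are not known exactly. Their poses are not given: they have to be found in the camera images.
- crank (a joint): Angle of the crank about its upright axis, rad. 0 = at the stop, the parked position; larger = turned clockwise seen from above (up to 2.3). It starts somewhere between 0.8 and 2.0 and is brought to 0 by turning anticlockwise. Friction holds it where it is left; about 1 to 3 N at the knob turn it.
- crank_knob (a point): Middle of the crank's upright black knob: a cylinder 20 mm in diameter, 42 mm tall (heights 108 to 150 mm over the counter; this point at 130 mm), on a flat dark arm 55 mm from the crank's axis. The knob does not spin on the arm.
- crank_axis (a point): Point on the crank's upright axis, at height 130 mm. The crank's gear (45 mm radius) drives the turntable's gear beside it: the turntable turns the other way by 0.69 of the crank's angle.
- unit: The fixed turntable unit: green housing 150 mm (its x) by 240 mm (its y), 55 mm high. Origin on the counter straight under the turntable's axis, z up; it stands turned by up to 0.25 rad. In its frame the crank's axis is at x 0, y +110 mm; with the crank at 0 the knob lies at x -52, y +91 mm. The brass turntable disc (62 mm radius, top at height 100 mm) carries on an arm the copper bushing.
- upper_bush (a point): Centre of the mouth of the copper bushing, at height 110 mm, 110 mm from the turntable's axis; it moves with the turntable. Upright bore 12 mm in diameter, flaring to about 20 mm at the mouth, bushing from height 86 to 110 mm, outside 20 mm (29 mm at the mouth). Exactly above the brass bushing when the crank is at 0.
- lower_bush (a point): Centre of the underside of the fixed brass bushing, at height 34 mm over the counter (in the unit's frame x 0, y -110 mm). Same bore and flare, bushing from height 34 to 54 mm, open below with free space down to the counter.
- stand: Fixed dark wooden rod stand, 60 mm (its x) by 160 mm (its y), 50 mm high; origin at the centre of its underside. Two upright holes 11.5 mm in diameter, 42 mm deep, at y +45 and -45 mm; the guide rod stands in one and the spare rod in the other, either way round.
- guide_rod: Steel guide rod, standing upright in the stand. Origin at the centre of its foot, z up along the rod. Shank 10 mm in diameter and 115 mm long with a foot tapered to 6 mm over the last 6 mm, then a red cylindrical grip 22 mm in diameter from 115 to 155 mm above the foot. In the stand the foot is 8 mm above the counter. 80 to 150 g.
- guide_rod_grip (a point): Point on the guide rod's axis at the middle of the red grip, 135 mm above the foot.
- spare_rod: The spare rod: same shape as the guide rod but with a grey grip. Leave alone. Origin at its foot.
- oil_cup: Copper oil cup with lid, 56 mm in diameter, 60 mm high, origin at the centre of its underside. Leave alone.
- wrench: Dark iron wrench, 180 mm long, lying flat; origin at the middle of its underside. Leave alone.
- basket: Nickel wire basket of capped tubes, 110 by 150 mm, 88 mm high over the caps; origin at the centre of its underside. Leave alone.
Not all that is in view belongs to the job. Leave any green look-alike of the guide_rod alone.

How it is judged:
On the way, in this order (a step that is already met when the one before it is completed fails the run):
1. the crank is at its stop (within 0.06 rad) while the guide rod still stands in the stand (value of joint crank below 0.06 rad and distance of guide_rod from where it was at the start of the episode below 0.03 m), for 0.2 s.
2. the guide rod's foot has gone down into the copper bushing (value of joint crank below 0.06 rad and horizontal distance between guide_rod and upper_bush below 0.007 m and height (world z) of guide_rod between 0.04 and 0.098 m), for 0.04 s.
At the end, for the whole second after the job is handed in: Crank within 0.06 rad of its stop; guide rod upright (0.1 rad) through both bushings, its foot within 5 mm of the brass bushing's axis, at least 2 mm below its underside and 3 mm above the counter; the rod is still and held by the fingers, which alone carry it (value of joint crank below 0.06 rad and horizontal distance between guide_rod and lower_bush below 0.005 m and horizontal distance between guide_rod_grip and upper_bush below 0.012 m and angle between guide_rod's own z axis and vertical below 0.1 rad and height (world z) of guide_rod between 0.003 and 0.032 m and contact force between the fingers and guide_rod above 3 N and linear speed of guide_rod below 0.03 m/s); the arm keeps its last pose, push and grip.
It fails at once if the grey-gripped spare rod is shifted by more than 30 mm or tipped (distance of spare_rod from where it was at the start of the episode above 0.03 m or angle between spare_rod's own z axis and vertical above 0.4 rad).
It fails at once if the oil cup is shifted by more than 30 mm or tipped (distance of oil_cup from where it was at the start of the episode above 0.03 m or angle between oil_cup's own z axis and vertical above 0.4 rad).
It fails at once if the wrench is shifted by more than 30 mm or tipped (distance of wrench from where it was at the start of the episode above 0.03 m or angle between wrench's own z axis and vertical above 0.4 rad).
It fails at once if the tube basket is shifted by more than 30 mm or tipped (distance of basket from where it was at the start of the episode above 0.03 m or angle between basket's own z axis and vertical above 0.4 rad).
It also fails if it takes over 58 s, if anything falls off the work surface, if the arm or the gripper's body presses on something with over 40 N, if the wrist force passes 120 N, or if a joint passes its speed limit or range.

## Working session

There is one attempt and no reset: what is moved stays moved. The work goes in short steps, Python scripts to look and compute and a tool call to move; the robot and the scene stay as the last step left them, time stands still between calls to the robot, and variables do not carry over. Pictures are saved under pics/ and viewed, at most 11 in all, crops included, and the job is handed in when it is done.

Besides the shell and the picture viewer there is one more tool, called after "Call:" as name(argument=value, ...) on one line, values as JSON. play_rows: Moves the arm, as the interface text tells. Its arguments: {"type":"object","properties":{"series":{"type":"string"},"grip_force":{"type":"number"}},"required":["series"]}

```bash
mkdir -p pics; cat > h.py <<'E'
import numpy as np, cv2
from bench import manip
def snap(n):
    p,d=manip.capture(n); return p,d,manip.camera_model(n)
def rays(m,uv):
    K=np.array(m["K"]);uv=np.atleast_2d(np.float64(uv))
    q=np.c_[(uv-K[:2,2])/[K[0,0],K[1,1]],np.ones(len(uv))]
    R=np.array(m["attitude"]); return np.array(m["eye"]).ravel(),(q*[1,-1,-1])@R.T
def plane(m,uv,z):
    e,d=rays(m,uv); return e+d*((z-e[2])/d[:,2:3])
def cloud(m,dep):
    v,u=np.mgrid[:400,:640]; e,d=rays(m,np.c_[u.ravel(),v.ravel()])
    return (e+d*dep.reshape(-1,1)).reshape(400,640,3)
E
python3 - <<'E'
from h import *
for n in("top","side"):
    p,d,m=snap(n); cv2.imwrite(f"pics/{n}0.png",p[...,::-1]); np.savez(f"{n}0.npz",p=p,d=d)
    print({k:(np.round(v,4).tolist() if not isinstance(v,str) else v) for k,v in m.items()})
print(manip.state())
E
```

```text
{'K': [[438.5342, 0.0, 318.8962], [0.0, 438.5342, 198.7541], [0.0, 0.0, 1.0]], 'eye': [0.4158, 0.0096, 1.2148], 'attitude': [[0.0273, 0.9894, -0.1426], [-0.9996, 0.0279, 0.0022], [0.0061, 0.1425, 0.9898]]}
{'K': [[434.8161, 0.0, 323.3902], [0.0, 434.8161, 192.3238], [0.0, 0.0, 1.0]], 'eye': [0.028, 0.7496, 0.6464], 'attitude': [[-0.8135, 0.2707, -0.5147], [-0.5811, -0.4134, 0.701], [-0.023, 0.8694, 0.4936]]}
{'t': 0.1, 'joint_positions': array([-1.52342185e+00,  3.13427675e-01,  1.49834007e+00, -4.16512880e-06,
        1.33096606e+00, -2.23437405e-01]), 'dq': array([ 0.00074081, -0.0007439 , -0.00184785, -0.00070617, -0.00047732,
        0.00012358]), 'tau': array([ 2.80863584e-03, -4.12900758e+01, -2.60146397e+01, -2.01377038e-04,
        3.06902708e-03, -6.98576184e-07]), 'tool_pos': array([ 0.14040698, -0.50573954,  0.30338296]), 'tool_rot': array([[ 9.63553767e-01,  2.67514738e-01, -5.80824638e-05],
       [ 2.67514628e-01, -9.63553125e-01,  1.13967650e-03],
       [ 2.48914719e-04, -1.11367749e-03, -9.99999349e-01]]), 'ft_force': array([-0.63492891, -0.39971166, -0.34099792]), 'wrist_torque': array([-0.0395261 ,  0.05255736, -0.04689876]), 'finger_force': 0.0, 'opening': 0.08526301660412737}
```

View pics/top0.png

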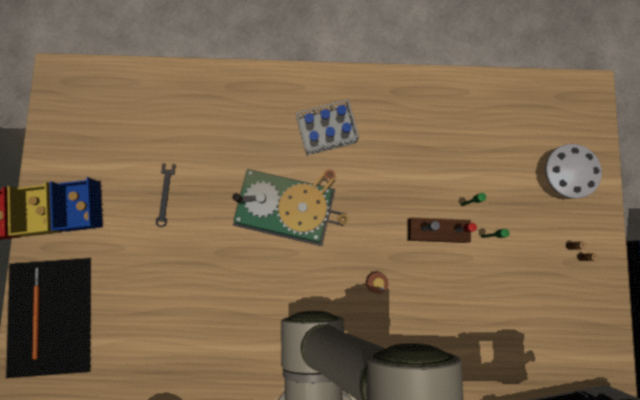

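View pics/side0.png

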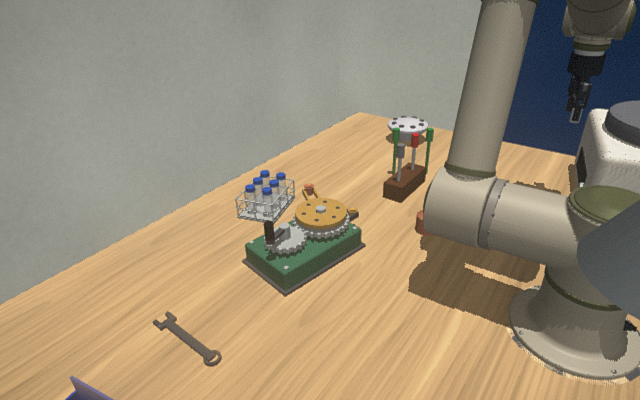

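The top view shows the unit with its disc at (302,208), crank gear at (262,198), black knob at (238,198), copper bushing at (328,178) and brass bushing at (342,218). The stand is at (440,230). Guide-rod candidates are the red top (471,227), the grey spare (434,226), the green look-alikes (480,198) and (503,233), and two brown stubs (575,245) and (586,257). By the description, the red one is right. I'll check it in a close crop and measure.

```bash
cat > meas.py <<'E'
from h import *
z=np.load("top0.npz"); p,d=z["p"],z["d"]; m=manip.camera_model("top"); C=cloud(m,d)
hsv=cv2.cvtColor(p,cv2.COLOR_RGB2HSV)
a=cv2.resize(p[150:260,225:365],None,fx=4.2,fy=4.2,interpolation=cv2.INTER_CUBIC)
b=cv2.resize(p[180:260,400:520],None,fx=2,fy=2,interpolation=cv2.INTER_CUBIC)
im=np.zeros((a.shape[0],a.shape[1]+0,3),np.uint8);im[:]=a
cv2.imwrite("pics/unit.png",im[...,::-1])
s=np.load("side0.npz");c=cv2.resize(s["p"][110:210,370:450],None,fx=5,fy=5,interpolation=cv2.INTER_CUBIC)
cv2.imwrite("pics/rods.png",np.hstack([c,cv2.resize(b,(c.shape[1],c.shape[0]*2//3))[:c.shape[0]] if 0 else cv2.copyMakeBorder(b,0,c.shape[0]-b.shape[0],0,0,cv2.BORDER_CONSTANT)])[...,::-1])
H,S,V=[hsv[...,i].astype(int) for i in range(3)]
# red grip, top face by depth
red=((H<8)|(H>172))&(S>130)&(V>80)
for nm,mask,(r0,r1,c0,c1) in [("red",red,(215,245,460,482)),("all>.14 rodregion",np.ones_like(red),(215,245,410,482)),("greens",(H>45)&(H<85)&(S>120),(185,245,455,515)),("knob",C[...,2]>.125,(180,215,225,260)),("unitTop",C[...,2]>.095,(150,250,225,365))]:
    w=np.zeros_like(red);w[r0:r1,c0:c1]=1; w&=mask
    if nm.startswith("all"): w&=C[...,2]>.14
    n,l,st,ce=cv2.connectedComponentsWithStats(w.astype(np.uint8))
    for i in range(1,n):
        if st[i,4]>8:
            q=C[l==i]; print(nm,st[i].tolist(),ce[i].round(1),"mean",q.mean(0).round(4),"zmax",q[:,2].max().round(4),"top mean",q[q[:,2]>q[:,2].max()-.006].mean(0).round(4),(q[q[:,2]>q[:,2].max()-.006].max(0)+q[q[:,2]>q[:,2].max()-.006].min(0))[:2].round(4)/2)
# housing top: points z 50..58mm green
w=((H>60)&(H<95)&(S>60)&(abs(C[...,2]-.055)<.006)); w[:150]=0;w[260:]=0;w[:,:220]=0;w[:,360:]=0
pts=C[w][:,:2].astype(np.float32); r=cv2.minAreaRect(pts*1000); print("housing",r,len(pts))
# disc gold
w=(H>12)&(H<28)&(S>120)&(C[...,2]>.092)&(C[...,2]<.106);w[:150]=0;w[260:]=0;w[:,:270]=0;w[:,350:]=0
n,l,st,ce=cv2.connectedComponentsWithStats(w.astype(np.uint8));i=1+st[1:,4].argmax()
cn=max(cv2.findContours((l==i).astype(np.uint8),0,1)[0],key=len);print("disc",st[i],cv2.minEnclosingCircle(C[l==i][:,:2].astype(np.float32)),C[l==i].mean(0))
w=np.zeros_like(red);w[215:245,405:475]=1;w&=abs(C[...,2]-.05)<.006
print("stand",cv2.minAreaRect(C[w][:,:2].astype(np.float32)*1000))
E
python3 meas.py
```

```text
red [468, 223, 9, 9, 64] [471.8 226.7] mean [ 0.5102 -0.3645  0.1571] zmax 0.167 top mean [ 0.5104 -0.362   0.1631] [ 0.51035 -0.3627 ]
all>.14 rodregion [428, 221, 11, 10, 81] [433.3 225.2] mean [ 0.5111 -0.2705  0.1601] zmax 0.1665 top mean [ 0.5114 -0.2722  0.1631] [ 0.51145 -0.2713 ]
all>.14 rodregion [465, 223, 12, 9, 87] [470.3 226.9] mean [ 0.5085 -0.356   0.1709] zmax 1.2148 top mean [0.4158 0.0096 1.2148] [0.4158 0.0096]
greens [471, 194, 14, 8, 60] [479.  197.7] mean [ 0.5833 -0.387   0.1481] zmax 0.1582 top mean [ 0.5843 -0.389   0.1551] [ 0.58395 -0.38855]
greens [494, 230, 15, 7, 68] [501.6 233. ] mean [ 0.4977 -0.4397  0.1487] zmax 0.1601 top mean [ 0.499  -0.4429  0.1563] [ 0.49855 -0.4437 ]
knob [232, 193, 9, 9, 65] [236.  196.9] mean [0.5661 0.2078 0.163 ] zmax 1.2148 top mean [0.4158 0.0096 1.2148] [0.4158 0.0096]
unitTop [278, 168, 58, 65, 1964] [303.8 204.5] mean [0.56   0.0452 0.1041] zmax 1.2148 top mean [0.4158 0.0096 1.2148] [0.4158 0.0096]
unitTop [232, 192, 34, 11, 238] [248.2 197.4] mean [0.5694 0.1822 0.1378] zmax 1.2148 top mean [0.4158 0.0096 1.2148] [0.4158 0.0096]
housing ((560.8836059570312, 103.44309997558594), (232.04385375976562, 141.7081756591797), 78.45703887939453) 847
disc [ 279  171   57   60 1623] ((0.5768851041793823, 0.032127946615219116), 0.08869855105876923) [0.55718909 0.04628611 0.10007196]
stand ((511.27789306640625, -317.4969787597656), (161.6338653564453, 60.54744338989258), 89.19002532958984)
```

View pics/unit.png

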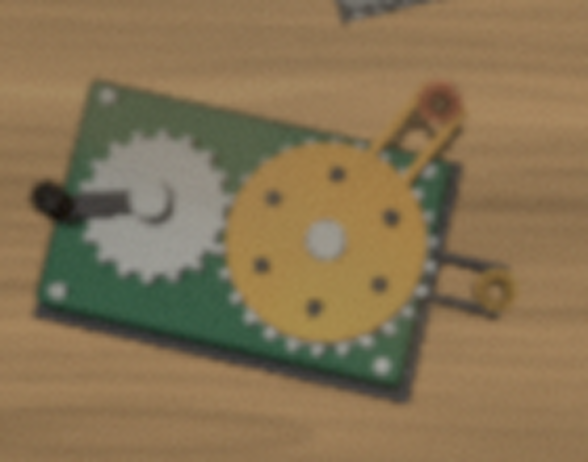

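View pics/rods.png

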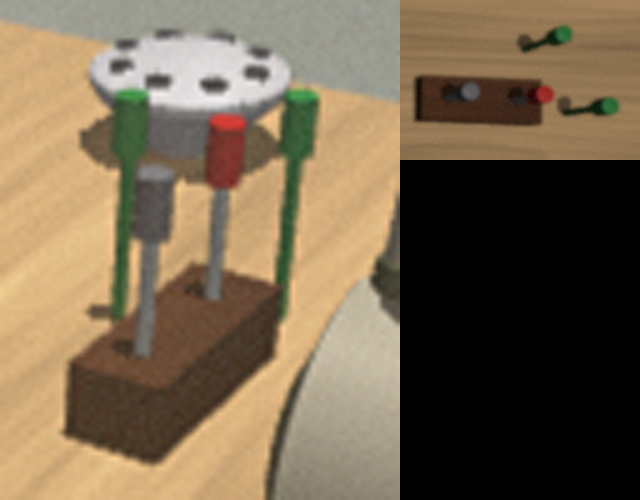

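The crop confirms the red grip in the stand's right hole, and the greens stand outside the stand. In the unit crop, the crank hub is at (153,202), disc hub (325,240), knob top (45,196), copper mouth (440,102) and brass mouth (493,290).

```bash
python3 - <<'E'
from h import *
z=np.load("top0.npz"); p,d=z["p"],z["d"]; m=manip.camera_model("top"); C=cloud(m,d)
f=lambda x,y:(225+(x+.5)/4.2-.5,150+(y+.5)/4.2-.5)
P={}
for n,xy,h in [("crank",(153,202),.11),("disc",(325,240),.104),("knob",(45,196),.15),("copper",(440,102),.110),("brass",(493,290),.054)]:
    u,v=f(*xy); P[n]=plane(m,[u,v],h)[0]; print(n,(round(u,1),round(v,1)),P[n].round(4),"depth z",np.sort(C[int(v+.5)-1:int(v+.5)+2,int(u+.5)-1:int(u+.5)+2,2].ravel())[[0,4,8]].round(4))
# circle fit of disc edge
hsv=cv2.cvtColor(p,cv2.COLOR_RGB2HSV)
v,u=np.mgrid[:400,:640]
g=(hsv[...,0]>12)&(hsv[...,0]<28)&(hsv[...,1]>140)&(abs(C[...,2]-.1)<.006)&(abs(u-302)<32)&(abs(v-207)<32)
q=C[g][:,:2]; c=q.mean(0)
for _ in range(20): c=q[np.hypot(*(q-c).T)<.062].mean(0)
print("disc fit",c)
n=lambda a,b:np.linalg.norm((P[a]-P[b])[:2])
print("d crank-brass .22:",n("crank","brass"),"crank-disc .11",n("crank","disc"),"disc-brass",n("disc","brass"),"disc-copper",n("disc","copper"),"knob-crank .055",n("knob","crank"))
dv=(P["crank"]-P["brass"])[:2]; th=np.arctan2(-dv[0],dv[1]); mid=(P["crank"]+P["brass"])[:2]/2
print("theta",th,"mid",mid)
R=np.array([[np.cos(th),-np.sin(th)],[np.sin(th),np.cos(th)]])
for nm,o in [("axis",(0,.11)),("knob0",(-.052,.091)),("brass",(0,-.11))]: print(nm,mid+R@o)
k=R.T@(P["knob"]-P["crank"])[:2]; print("crank angle",np.arctan2(-.019,-.052)-np.arctan2(k[1],k[0]))
E
```

```text
crank (261.0, 197.7) [0.5735 0.1544 0.11  ] depth z [0.1067 0.1099 0.1114]
disc (302.0, 206.8) [0.554  0.0497 0.104 ] depth z [0.1024 0.1075 0.1099]
knob (235.3, 196.3) [0.5696 0.2123 0.15  ] depth z [0.1458 0.1509 0.1523]
copper (329.4, 173.9) [ 0.6402 -0.0179  0.11  ] depth z [-3.1000e-03 -3.0000e-04  1.2148e+00]
brass (342.0, 218.7) [ 0.5313 -0.0558  0.054 ] depth z [-2.0000e-03 -4.0000e-04  1.2148e+00]
disc fit [0.57651916 0.01912777]
d crank-brass .22: 0.21435297726940103 crank-disc .11 0.10647461921321567 disc-brass 0.1078983483079288 disc-copper 0.10955705011712243 knob-crank .055 0.0580411132768317
theta -0.1980449655944504 mid [0.55243165 0.04931072]
axis [0.57407447 0.15716057]
knob0 [0.5193526  0.14876311]
brass [ 0.53078883 -0.05853912]
crank angle -4.628222731611299
```

Red guide rod at (0.5105, -0.3625). Distances check out: axis–knob is about 55 mm, brass–axis about 220 mm, and the crank is at about 1.65 rad. I'll move above the knob with the jaw partly open, to cage it rather than clamp it.

Call:
play_rows(series="0 0 0.56 0.57 0.95 0 0.4;0 0 0.56 0.57 0.95 0 0.4;0 0 0.56 0.57 0.95 0 0.4;0 0 0.56 0.57 0.95 0 0.4;0 0 0.56 0.57 0.95 0 0.4", grip_force=20)

```text
t: 0.52
tool_pos: [0.2264, -0.3618, 0.3036]
tool_rot: [[0.869, 0.494, -0.0], [0.494, -0.869, 0.001], [0.0, -0.001, -1.0]]
ft_force: [0.6, -1.1, -0.2]
opening: 0.0342
finger_force: 0.0
```

Call:
play_rows(series="0 0 0.56 0.57 0.95 0 0.4;0 0 0.56 0.57 0.95 0 0.4;0 0 0.56 0.57 0.95 0 0.4;0 0 0.56 0.57 0.95 0 0.4;0 0 0.56 0.57 0.95 0 0.4")

```text
t: 0.93
tool_pos: [0.3118, -0.2193, 0.3038]
tool_rot: [[0.724, 0.69, -0.0], [0.69, -0.724, 0.0], [0.0, -0.0, -1.0]]
ft_force: [0.5, -0.4, 0.1]
opening: 0.0342
finger_force: 0.0
```

Call:
play_rows(series="0 0 0.56 0.57 0.95 0 0.4;0 0 0.56 0.57 0.95 0 0.4;0 0 0.56 0.57 0.95 0 0.4;0 0 0.56 0.57 0.95 0 0.4;0 0 0.56 0.57 0.95 0 0.4")

```text
t: 1.35
tool_pos: [0.3974, -0.0767, 0.3038]
tool_rot: [[0.535, 0.845, -0.0], [0.845, -0.535, -0.0], [-0.0, -0.0, -1.0]]
ft_force: [-0.1, -1.3, -0.4]
opening: 0.034
finger_force: 0.0
```

Call:
play_rows(series="0 0 0.56 0.57 0.95 0 0.4;0 0 0.56 0.57 0.95 0 0.4;0 0 0.56 0.57 0.95 0 0.4;0 0 0.56 0.57 0.95 0 0.4;0 0 0.56 0.57 0.95 0 0.4")

```text
t: 1.77
tool_pos: [0.4829, 0.0659, 0.3036]
tool_rot: [[0.314, 0.949, -0.0], [0.949, -0.314, -0.0], [-0.0, -0.0, -1.0]]
ft_force: [0.3, -0.1, 0.1]
opening: 0.0341
finger_force: 0.0
```

Call:
play_rows(series="0 0 0.56 0.57 0.95 0 0.4;0 0 0.56 0.57 0.95 0 0.4;0 0 0.56 0.57 0.95 0 0.4;0 0 0.56 0.57 0.95 0 0.4;0 0 0.56 0.57 0.95 0 0.4")

```text
t: 2.18
tool_pos: [0.5684, 0.2083, 0.3034]
tool_rot: [[0.076, 0.997, -0.001], [0.997, -0.076, -0.0], [-0.0, -0.001, -1.0]]
ft_force: [0.4, -0.8, 0.7]
opening: 0.0341
finger_force: 0.0
```

```bash
python3 -c "
from bench import manip
s=manip.state()
for k in('t','joint_positions','tool_pos','tool_rot','ft_force','opening'):print(k,s[k])"
```

```text
t 2.1833
joint_positions [ 1.57931148e-01  4.93623317e-01  1.23680261e+00 -5.32319325e-05
  1.41197250e+00  2.33576263e-01]
tool_pos [0.56837658 0.20827409 0.3034172 ]
tool_rot [[ 7.55644840e-02  9.97140606e-01 -7.87481092e-04]
 [ 9.97140889e-01 -7.55646465e-02 -1.78636562e-04]
 [-2.37631500e-04 -7.71731017e-04 -9.99999674e-01]]
ft_force [ 0.35467293 -0.77421711  0.74836753]
opening 0.034106317796704845
```

Call:
play_rows(series="0 0 0 0.02 0.03 -0.8 0.4;0 0 0 0.02 0.03 -0.8 0.4;0 0 0 0 0.03 -0.8 0.4;0 0 0 0 0.03 -0.8 0.4;0 0 0 0 0 -0.65 0.4")

```text
t: 2.6
tool_pos: [0.5685, 0.2104, 0.1861]
tool_rot: [[0.078, 0.997, -0.002], [0.997, -0.078, -0.0], [-0.001, -0.002, -1.0]]
ft_force: [-0.4, 0.6, 0.6]
opening: 0.0346
finger_force: 0.0
```

```bash
python3 - <<'E'
from h import *
s,_,_=snap("side"); t,_,_=snap("top")
a=cv2.resize(s[170:290,230:370],None,fx=2.8,fy=2.8,interpolation=2); b=cv2.resize(t[150:270,225:365],None,fx=2.8,fy=2.8,interpolation=2)
cv2.imwrite("pics/cage.png",np.hstack([a,b])[...,::-1])
c,ax=np.array([.574,.157]),0
# arc plan: world angles 94->189+over, 6 deg steps
for k in range(0,105,15):
    th=np.radians(94+k); print(k,(c+.055*np.array([np.cos(th),np.sin(th)])).round(4))
E
```

```text
0 [0.5702 0.2119]
15 [0.5561 0.209 ]
30 [0.5432 0.2026]
45 [0.5325 0.1931]
60 [0.5246 0.1811]
75 [0.52   0.1675]
90 [0.5191 0.1532]
```

View pics/cage.png

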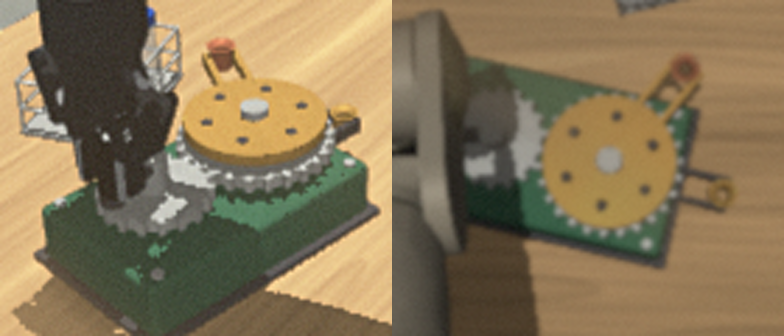

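The fingers straddle the knob without contact. Sweeping the arc anticlockwise.

Call:
play_rows(series="0 0 1 -0.16 -0.02 0 0.35;0 0 1 -0.16 -0.03 0 0.35;0 0 1 -0.15 -0.045 0 0.35;0 0 1 -0.15 -0.06 0 0.35;0 0 1 -0.14 -0.07 0 0.35")

```text
t: 3.12
tool_pos: [0.5467, 0.2034, 0.1899]
tool_rot: [[-0.354, 0.935, 0.002], [0.935, 0.354, 0.0], [-0.001, 0.002, -1.0]]
ft_force: [0.9, -0.4, -0.7]
opening: 0.0297
finger_force: 0.7
```

Call:
play_rows(series="0 0 1 -0.136 -0.084 0 0.35;0 0 1 -0.13 -0.095 0 0.35;0 0 1 -0.12 -0.106 0 0.35;0 0 1 -0.11 -0.116 0 0.35;0 0 1 -0.1 -0.125 0 0.35")

```text
t: 3.53
tool_pos: [0.529, 0.1876, 0.19]
tool_rot: [[-0.716, 0.698, 0.003], [0.698, 0.716, 0.0], [-0.002, 0.002, -1.0]]
ft_force: [1.0, 0.6, -0.2]
opening: 0.0301
finger_force: 0.7
```

Call:
play_rows(series="0 0 1 -0.088 -0.133 0 0.35;0 0 1 -0.076 -0.141 0 0.35;0 0 1 -0.064 -0.147 0 0.35;0 0 1 -0.05 -0.152 0 0.35;0 0 1 -0.037 -0.156 0 0.35")

```text
t: 3.95
tool_pos: [0.5196, 0.1658, 0.1901]
tool_rot: [[-0.944, 0.329, 0.003], [0.329, 0.944, 0.001], [-0.003, 0.001, -1.0]]
ft_force: [0.9, 1.4, -0.6]
opening: 0.0301
finger_force: 0.7
```

```bash
python3 - <<'E'
from h import *
p,d,m=snap("top"); np.savez("t1.npz",p=p,d=d)
C=cloud(m,d)
cv2.imwrite("pics/t1.png",cv2.resize(p[150:270,225:365],None,fx=4.2,fy=4.2,interpolation=2)[...,::-1])
s=manip.state();print(s["tool_pos"],s["ft_force"],s["opening"])
E
```

```text
[0.51943424 0.16508786 0.1899587 ] [ 0.37897437 -1.429315   -0.32192853] 0.030075529085863077
```

View pics/t1.png

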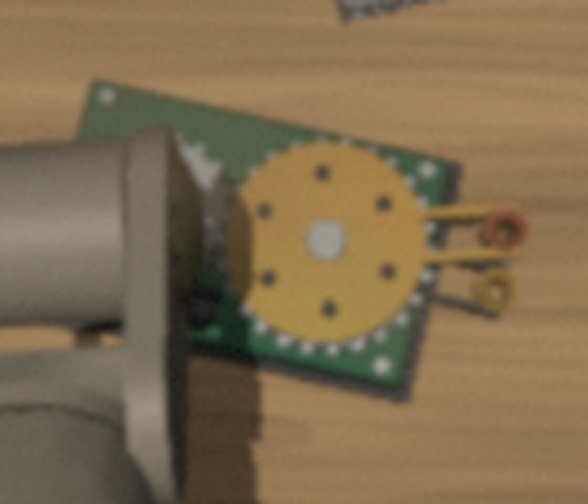

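The copper bushing (503,229 in the crop) has come most of the way to the brass one (493,290). Continuing to the stop.

Call:
play_rows(series="0 0 1 -0.024 -0.158 0 0.35;0 0 1 -0.01 -0.16 0 0.35;0 0 1 0.004 -0.16 0 0.35;0 0 0.5 0.01 -0.1 0 0.35;0 0 0 0.01 -0.06 0 0.35")

```text
t: 4.42
tool_pos: [0.519, 0.1466, 0.1895]
tool_rot: [[-0.999, 0.035, 0.001], [0.035, 0.999, 0.0], [-0.001, 0.0, -1.0]]
ft_force: [-0.2, 1.1, -0.1]
opening: 0.0296
finger_force: 0.6
```

Call:
play_rows(series="0 0 0 0.015 -0.05 0 0.35;0 0 0 0.015 -0.05 0 0.35;0 0 0 0.015 -0.05 0 0.35;0 0 0 0 0 0 0.35;0 0 0 0 0 0 0.35")

```text
t: 4.83
tool_pos: [0.5201, 0.1424, 0.1886]
tool_rot: [[-0.999, 0.035, 0.0], [0.035, 0.999, 0.0], [-0.0, 0.0, -1.0]]
ft_force: [-0.4, 4.0, 2.5]
opening: 0.0301
finger_force: 1.7
```

```bash
python3 - <<'E'
from h import *
s=manip.state();print(s["tool_pos"],s["ft_force"],s["opening"])
E
```

```text
[0.52009001 0.14244554 0.18860507] [-0.38347138  3.95784242  2.54214507] 0.03011401284767636
```

Call:
play_rows(series="0 0 0 0.01 -0.05 0 0.35;0 0 0 0.01 -0.05 0 0.35;0 0 0 0 -0.03 0 0.35;0 0 0 0 0 0 0.35;0 0 0 0 0 0 0.35")

```text
t: 5.25
tool_pos: [0.5201, 0.1416, 0.1886]
tool_rot: [[-0.999, 0.035, -0.0], [0.035, 0.999, 0.007], [0.0, 0.007, -1.0]]
ft_force: [-1.7, 25.8, 1.9]
opening: 0.0294
finger_force: 12.6
```

The 25 N reaction with no further travel means it is firmly at the stop. Backing off, raising, and going to the stand.

Call:
play_rows(series="0 0 0 -0.02 0.24 0 0.35;0 0 0 0 0 0 0.4;0 0 0 0 0 0.9 0.4;0 0 0 0 0 0.9 0.4;0 0 0 0 0 0.9 0.4")

```text
t: 5.67
tool_pos: [0.52, 0.1448, 0.2702]
tool_rot: [[-0.999, 0.035, -0.001], [0.035, 0.999, -0.001], [0.001, -0.001, -1.0]]
ft_force: [-0.0, 0.4, -1.2]
opening: 0.0342
finger_force: 0.0
```

Call:
play_rows(series="0 0 0 0 0 0.9 0.45;0 0 -0.7 0 -0.98 0 0.45;0 0 -0.7 0 -0.98 0 0.45;0 0 -0.7 0 -0.98 0 0.45;0 0 -0.7 0 -0.98 0 0.45")

```text
t: 6.08
tool_pos: [0.5198, 0.026, 0.2964]
tool_rot: [[-0.96, 0.279, 0.0], [0.279, 0.96, -0.001], [-0.0, -0.001, -1.0]]
ft_force: [0.8, 0.2, -0.6]
opening: 0.0384
finger_force: 0.0
```

Call:
play_rows(series="0 0 -0.7 0 -0.98 0 0.45;0 0 -0.7 0 -0.98 0 0.45;0 0 -0.7 0 -0.98 0 0.45;0 0 -0.7 0 -0.98 0 0.45;0 0 -0.7 0 -0.98 0 0.45")

```text
t: 6.5
tool_pos: [0.5196, -0.1213, 0.2964]
tool_rot: [[-0.832, 0.555, -0.0], [0.555, 0.832, -0.001], [-0.0, -0.001, -1.0]]
ft_force: [0.4, 0.3, -1.6]
opening: 0.0385
finger_force: 0.0
```

Call:
play_rows(series="0 0 -0.7 0 -0.98 0 0.45;0 0 -0.7 0 -0.98 0 0.45;0 0 -0.7 0 -0.98 0 0.45;0 0 -0.7 0 -0.98 0 0.45;0 0 -0.7 0 -0.98 0 0.45")

```text
t: 6.92
tool_pos: [0.5194, -0.2683, 0.2963]
tool_rot: [[-0.626, 0.779, -0.001], [0.779, 0.626, -0.001], [-0.0, -0.001, -1.0]]
ft_force: [-0.1, -0.1, 0.1]
opening: 0.0383
finger_force: 0.0
```

```bash
python3 - <<'E'
from h import *
S=np.load("side0.npz")["p"]
p,d,m=snap("top"); s,ds,ms=snap("side"); np.savez("t2.npz",p=p,d=d); np.savez("s2.npz",p=s,d=ds)
a=cv2.resize(p[150:250,225:365],None,fx=4,fy=4,interpolation=2)
b=cv2.resize(s[170:270,310:370],None,fx=4,fy=4,interpolation=2)
cv2.imwrite("pics/park.png",np.hstack([a,b])[...,::-1])
print(manip.state()["tool_pos"],manip.state()["joint_positions"])
# red grip in both views (start pics)
def red(p):
    h=cv2.cvtColor(p,cv2.COLOR_RGB2HSV); return ((h[...,0]<8)|(h[...,0]>172))&(h[...,1]>130)&(h[...,2]>80)
w=red(S);n,l,st,ce=cv2.connectedComponentsWithStats(w.astype(np.uint8))
for i in range(1,n):
    if st[i,4]>15: print("side red",st[i],ce[i].round(1),plane(ms,ce[i],.143)[0])
E
```

```text
[ 0.51908549 -0.2704048   0.29565635] [-0.67973668  0.45278511  1.31911993 -0.00174907  1.36978967 -1.35367902]
side red [411 133   8  14  97] [414.7 139.5] [ 0.51087804 -0.36935935  0.143     ]
```

View pics/park.png

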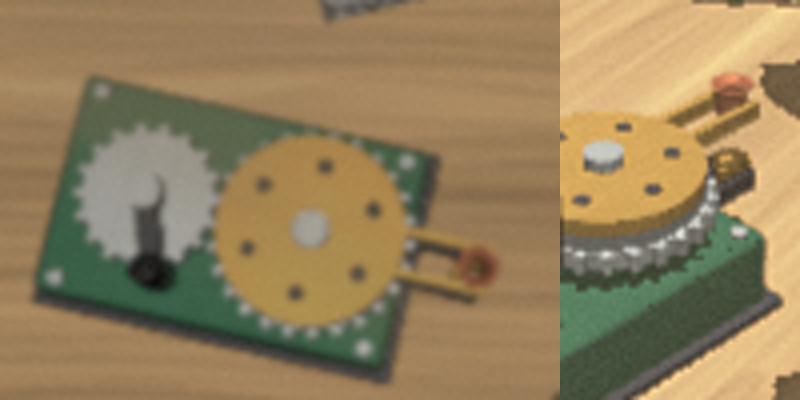

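Parked: the copper bushing (477,266 in the left crop) covers the brass one, and the side crop shows brass (735,165) straight under copper (735,90). Moving over the red grip.

Call:
play_rows(series="0 0 0 -0.07 -0.77 0 0.5;0 0 0 -0.07 -0.77 0 0.5;0 0 0 -0.07 -0.77 0 0.5;0 0 0 -0.07 -0.77 0 0.5;0 0 0 0 0 0 0.5")

```text
t: 7.43
tool_pos: [0.5105, -0.3619, 0.2957]
tool_rot: [[-0.627, 0.779, -0.001], [0.779, 0.627, -0.001], [-0.0, -0.002, -1.0]]
ft_force: [-0.3, 0.5, -0.3]
opening: 0.0429
finger_force: 0.0
```

Call:
play_rows(series="0 0 0 0 0 -0.7 0.5;0 0 0 0 0 -0.7 0.5;0 0 0 0 0 -0.7 0.5;0 0 0 0 0 -0.7 0.5;0 0 0 0 0 -0.48 0.5")

```text
t: 7.85
tool_pos: [0.5112, -0.3575, 0.1959]
tool_rot: [[-0.63, 0.777, -0.002], [0.777, 0.63, 0.001], [0.002, -0.001, -1.0]]
ft_force: [0.2, 0.0, -0.5]
opening: 0.0422
finger_force: 0.0
```

```bash
python3 - <<'E'
from h import *
s,d,m=snap("side"); print(manip.state()["tool_pos"],manip.state()["ft_force"])
t,_,_=snap("top")
a=cv2.resize(s[70:210,340:480],None,fx=2.8,fy=2.8,interpolation=2); b=cv2.resize(t[150:290,400:540],None,fx=2.8,fy=2.8,interpolation=2)
cv2.imwrite("pics/grasp.png",np.hstack([a,b])[...,::-1])
mt=manip.camera_model("top"); print("copper",plane(mt,[343.9,216.1],.110))
E
```

```text
[ 0.5106817  -0.35703253  0.19352106] [-1.17601175  0.12633938 -3.45747085]
copper [[ 0.53242651 -0.05729821  0.11      ]]
```

View pics/grasp.png

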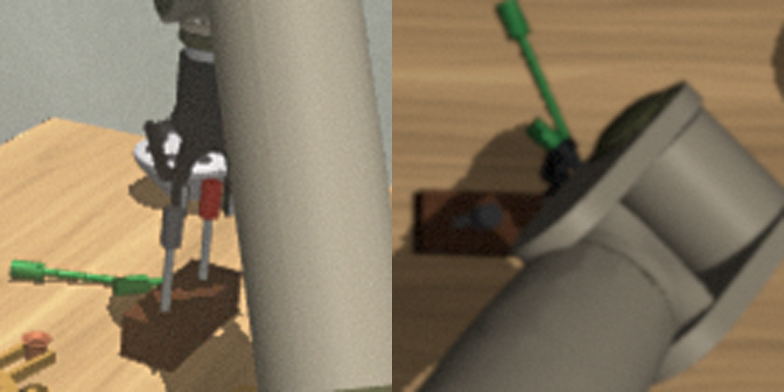

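Two green look-alike heads now show at (512,15) and (545,132) in the right crop, so at least one is lying down. The tool is also about 5 mm off in y. I'll check what happened before gripping.

```bash
python3 - <<'E'
from h import *
def gr(tag,p,m):
    h=cv2.cvtColor(p,cv2.COLOR_RGB2HSV); w=((h[...,0]>45)&(h[...,0]<80)&(h[...,1]>120)&(h[...,2]>40)).astype(np.uint8)
    n,l,st,ce=cv2.connectedComponentsWithStats(w)
    for i in range(1,n):
        if st[i,4]>12: print(tag,st[i].tolist(),ce[i].round(0))
for f in("top0","t1","t2","side0","s2"): gr(f,np.load(f+".npz")["p"],0)
t,d,m=snap("top"); gr("topnow",t,m); s,ds,ms=snap("side"); gr("sidenow",s,ms)
z=manip.state(); print({k:np.round(z[k],4) for k in("t","joint_positions","dq","tau","tool_pos","ft_force","wrist_torque")})
def red(p):
    h=cv2.cvtColor(p,cv2.COLOR_RGB2HSV); return ((h[...,0]<8)|(h[...,0]>172))&(h[...,1]>130)&(h[...,2]>80)
w=red(s);n,l,st,ce=cv2.connectedComponentsWithStats(w.astype(np.uint8))
for i in range(1,n):
    if st[i,4]>15: print("side red",st[i],ce[i].round(1))
a=s[0:300,300:640]; b=t[110:400,360:640]
cv2.imwrite("pics/diag.png",np.hstack([cv2.resize(a,(400,353)),cv2.resize(b,(400,353))])[...,::-1])
E
```

```text
top0 [477, 194, 8, 7, 43] [481. 197.]
top0 [500, 230, 9, 7, 45] [504. 233.]
t1 [477, 194, 8, 7, 46] [480. 197.]
t1 [500, 230, 8, 7, 44] [504. 233.]
t2 [439, 151, 13, 24, 89] [444. 159.]
s2 [382, 169, 15, 4, 28] [388. 170.]
topnow [438, 151, 25, 52, 199] [450. 178.]
{'t': np.float64(8.05), 'joint_positions': array([-7.9790e-01,  6.2150e-01,  1.3097e+00, -2.0000e-04,  1.2098e+00,
       -1.4793e+00]), 'dq': array([ 0.0004, -0.016 , -0.0202,  0.0014, -0.0005,  0.0005]), 'tau': array([-1.71000e-02, -5.15448e+01, -2.34978e+01, -5.80000e-03,
       -2.19000e-02,  2.10000e-03]), 'tool_pos': array([ 0.5118, -0.3583,  0.1988]), 'ft_force': array([-0.1753, -0.1346,  0.4306]), 'wrist_torque': array([ 0.0062, -0.0335, -0.0769])}
side red [411 134   8  14  95] [414.7 140.5]
```

View pics/diag.png

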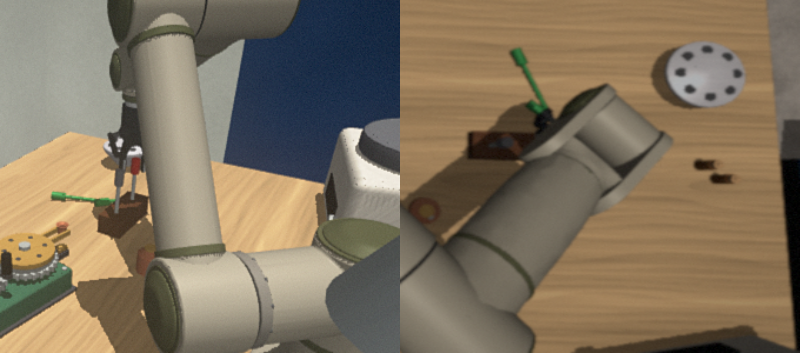

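The greens fell some time between the crank work and arriving at the stand. They aren't the rod and aren't in the way, so I'll leave them. The contact force is about zero and the red rod still stands. Correcting the small offset, then gripping.

Call:
play_rows(series="0 0 0 -0.04 -0.14 -0.05 0.5;0 0 0 0 0 0 0.5;0 0 0 0 0 0 0.5;0 0 0 0 0 0 0.5;0 0 0 0 0 0 0.5")

```text
t: 8.47
tool_pos: [0.5105, -0.3628, 0.1968]
tool_rot: [[-0.629, 0.777, 0.0], [0.777, 0.629, -0.0], [-0.001, 0.0, -1.0]]
ft_force: [0.8, 0.2, -0.1]
opening: 0.0428
finger_force: 0.0
```

```bash
python3 - <<'E'
from h import *
z=manip.state(); print({k:np.round(z[k],4) for k in("t","joint_positions","dq","tau","tool_pos","ft_force","wrist_torque","opening")})
E
```

```text
{'t': np.float64(8.4667), 'joint_positions': array([-0.8046,  0.6266,  1.3063, -0.    ,  1.2082, -1.4855]), 'dq': array([0.    , 0.0031, 0.0028, 0.001 , 0.0002, 0.001 ]), 'tau': array([-6.61000e-02, -5.37532e+01, -2.47356e+01, -2.70000e-03,
        2.00000e-04, -1.00000e-04]), 'tool_pos': array([ 0.5105, -0.3628,  0.1968]), 'ft_force': array([ 0.8023,  0.2499, -0.1085]), 'wrist_torque': array([-0.0548, -0.0054,  0.0113]), 'opening': np.float64(0.0428)}
```

Exactly on target. Grip.

Call:
play_rows(series="0 0 0 0 0 0 0.1;0 0 0 0 0 0 0.1;0 0 0 0 0 0 0.1;0 0 0 0 0 0 0.1;0 0 0 0 0 0 0.1", grip_force=50)

```text
t: 8.88
tool_pos: [0.5103, -0.363, 0.1967]
tool_rot: [[-0.63, 0.777, -0.0], [0.777, 0.63, -0.001], [-0.0, -0.001, -1.0]]
ft_force: [-2.8, -1.9, 3.1]
opening: 0.0208
finger_force: 48.8
```

Call:
play_rows(series="0 0 0 0 0 0.2 0.1;0 0 0 0 0 0.4 0.1;0 0 0 0 0 0.5 0.1;0 0 0 0 0 0.5 0.1;0 0 0 0 0 0.5 0.1")

```text
t: 9.3
tool_pos: [0.5107, -0.3623, 0.2611]
tool_rot: [[-0.63, 0.777, 0.001], [0.777, 0.63, 0.001], [-0.0, 0.001, -1.0]]
ft_force: [-0.5, 0.3, -0.4]
opening: 0.021
finger_force: 48.8
```

Call:
play_rows(series="0 0 0 0 0 0.6 0.1;0 0 0 0 0 0.6 0.1;0 0 0 0 0 0.6 0.1;0 0 0 0 0 0.4 0.1;0 0 0 0 0 0 0.1")

```text
t: 9.72
tool_pos: [0.511, -0.3626, 0.3293]
tool_rot: [[-0.63, 0.777, 0.004], [0.777, 0.63, -0.003], [-0.005, 0.001, -1.0]]
ft_force: [0.1, -0.1, -0.9]
opening: 0.0211
finger_force: 48.8
```

```bash
python3 - <<'E'
from h import *
z=manip.state(); print({k:np.round(z[k],4) for k in("t","joint_positions","tool_pos","ft_force","opening","finger_force")})
E
```

```text
{'t': np.float64(9.7167), 'joint_positions': array([-8.0410e-01,  5.2790e-01,  1.1173e+00,  9.0000e-04,  1.4909e+00,
       -1.4855e+00]), 'tool_pos': array([ 0.511 , -0.3626,  0.3293]), 'ft_force': array([ 0.1495, -0.1493, -0.9383]), 'opening': np.float64(0.0211), 'finger_force': np.float64(48.8472)}
```

Call:
play_rows(series="0 0 0 0 0 0.8 0.1;0 0 0 0 0 0.8 0.1;0 0 0 0.064 0.7 0 0.1;0 0 0 0.064 0.96 0 0.1;0 0 0 0.064 0.96 0 0.1")

```text
t: 10.13
tool_pos: [0.516, -0.2832, 0.373]
tool_rot: [[-0.629, 0.778, -0.0], [0.778, 0.629, 0.001], [0.001, 0.001, -1.0]]
ft_force: [0.1, -0.2, -1.3]
opening: 0.021
finger_force: 49.1
```

Call:
play_rows(series="0 0 0 0.064 0.96 0 0.1;0 0 0 0.064 0.96 0 0.1;0 0 0 0.064 0.96 0 0.1;0 0 0 0.064 0.96 0 0.1;0 0 0 0.064 0.96 0 0.1")

```text
t: 10.55
tool_pos: [0.5256, -0.1383, 0.3732]
tool_rot: [[-0.63, 0.777, -0.0], [0.777, 0.63, 0.001], [0.001, 0.0, -1.0]]
ft_force: [0.8, -0.1, -1.2]
opening: 0.0206
finger_force: 49.1
```

Call:
play_rows(series="0 0 0 0.064 0.96 0 0.1;0 0 0 0.064 0.96 0 0.1;0 0 0 0.064 0.84 0 0.1;0 0 0 0 0 -0.8 0.1;0 0 0 0 0 -0.6 0.1")

```text
t: 10.97
tool_pos: [0.5314, -0.0555, 0.3307]
tool_rot: [[-0.631, 0.775, 0.001], [0.775, 0.631, 0.001], [0.0, 0.001, -1.0]]
ft_force: [0.5, -0.8, -2.3]
opening: 0.0206
finger_force: 49.2
```

Call:
play_rows(series="0 0 0 0 0 0 0.1;0 0 0 0 0 0 0.1;0 0 0 0 0 0 0.1;0 0 0 0 0 0 0.1;0 0 0 0 0 0 0.1")

```text
t: 11.38
tool_pos: [0.5317, -0.0576, 0.3324]
tool_rot: [[-0.629, 0.777, 0.002], [0.777, 0.629, -0.0], [-0.001, 0.001, -1.0]]
ft_force: [-0.5, -0.3, -1.9]
opening: 0.0207
finger_force: 49.1
```

```bash
python3 - <<'E'
from h import *
z=manip.state(); print({k:np.round(z[k],4) for k in("t","joint_positions","tool_pos","tool_rot","ft_force","opening","finger_force")})
s,d,m=snap("side"); np.savez("s3.npz",p=s,d=d); t,d,mt=snap("top"); np.savez("t3.npz",p=t,d=d)
K=np.array(m["K"])
def proj(P):
    c=np.array(m["attitude"]).T@(np.array(P)-np.array(m["eye"]).ravel()); return K[0,0]*c[0]/-c[2]+K[0,2],K[1,1]*c[1]/c[2]+K[1,2]
print("copper exp",proj([.5322,-.0573,.110]),"tcp-line foot",proj(np.r_[z["tool_pos"]+z["tool_rot"][:,2]*.189]))
a=cv2.resize(s[120:230,300:400],None,fx=5,fy=5,interpolation=2)
b=cv2.resize(t[150:260,290:380],None,fx=3,fy=3,interpolation=2); b=cv2.copyMakeBorder(b,0,a.shape[0]-b.shape[0],0,0,0)
cv2.imwrite("pics/over.png",np.hstack([a,b])[...,::-1])
E
```

```text
{'t': np.float64(11.3833), 'joint_positions': array([-3.2710e-01,  3.1500e-01,  1.4200e+00,  1.0000e-04,  1.4050e+00,
       -1.0076e+00]), 'tool_pos': array([ 0.5317, -0.0576,  0.3324]), 'tool_rot': array([[-6.292e-01,  7.772e-01,  1.600e-03],
       [ 7.772e-01,  6.292e-01, -4.000e-04],
       [-1.300e-03,  1.000e-03, -1.000e+00]]), 'ft_force': array([-0.5225, -0.3143, -1.9301]), 'opening': np.float64(0.0207), 'finger_force': np.float64(49.1357)}
copper exp (np.float64(351.76618112396676), np.float64(190.8192398223726)) tcp-line foot (np.float64(352.02108516872795), np.float64(178.98019653792153))
```

View pics/over.png

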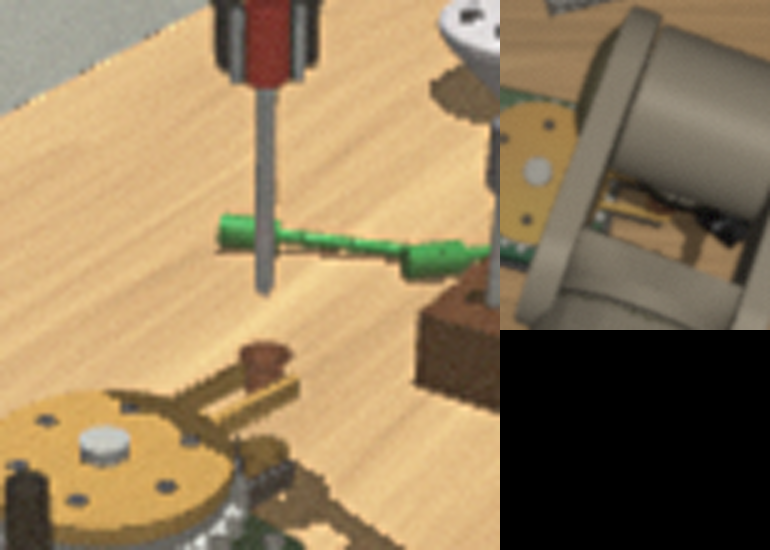

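In the side view the rod's axis (264,293 at the foot) is lined up with the copper mouth (266,350) within about 1 mm. The spare still stands at (492,200). Descending gently.

Call:
play_rows(series="0 0 0 -0.01 -0.01 -0.4 0.1;0 0 0 0 0 -0.4 0.1;0 0 0 0 0 -0.3 0.1;0 0 0 0 0 -0.2 0.1;0 0 0 0 0 0 0.1")

```text
t: 11.9
tool_pos: [0.531, -0.0576, 0.2914]
tool_rot: [[-0.629, 0.777, -0.002], [0.777, 0.629, 0.001], [0.002, -0.001, -1.0]]
ft_force: [-0.1, -0.4, -1.3]
opening: 0.0208
finger_force: 49.1
```

Call:
play_rows(series="0 0 0 0 0 -0.12 0.1;0 0 0 0 0 -0.12 0.1;0 0 0 0 0 -0.12 0.1;0 0 0 0 0 0 0.1;0 0 0 0 0 0 0.1")

```text
t: 12.32
tool_pos: [0.5313, -0.0576, 0.2817]
tool_rot: [[-0.63, 0.777, -0.0], [0.777, 0.63, -0.0], [0.0, -0.0, -1.0]]
ft_force: [0.5, 0.3, -2.0]
opening: 0.0211
finger_force: 49.1
```

No contact, and the foot is at about 93 mm. Continue.

Call:
play_rows(series="0 0 0 0 0 -0.2 0.1;0 0 0 0 0 -0.2 0.1;0 0 0 0 0 -0.2 0.1;0 0 0 0 0 -0.2 0.1;0 0 0 0 0 0 0.1")

```text
t: 12.73
tool_pos: [0.5309, -0.0576, 0.2561]
tool_rot: [[-0.63, 0.777, -0.002], [0.777, 0.63, 0.001], [0.002, -0.001, -1.0]]
ft_force: [1.2, -1.0, -1.5]
opening: 0.0207
finger_force: 49.1
```

Call:
play_rows(series="0 0 0 0 0 -0.15 0.1;0 0 0 0 0 -0.15 0.1;0 0 0 0 0 -0.15 0.1;0 0 0 0 0 0 0.1;0 0 0 0 0 0 0.1")

```text
t: 13.15
tool_pos: [0.5312, -0.0577, 0.244]
tool_rot: [[-0.629, 0.777, -0.0], [0.777, 0.629, 0.0], [0.0, -0.0, -1.0]]
ft_force: [0.6, -1.3, -1.9]
opening: 0.021
finger_force: 49.1
```

Call:
play_rows(series="0 0 0 0 0 -0.15 0.1;0 0 0 0 0 -0.15 0.1;0 0 0 0 0 -0.15 0.1;0 0 0 0 0 -0.15 0.1;0 0 0 0 0 0 0.1")

```text
t: 13.57
tool_pos: [0.5313, -0.058, 0.2255]
tool_rot: [[-0.629, 0.777, 0.0], [0.777, 0.629, -0.001], [-0.001, -0.0, -1.0]]
ft_force: [3.3, -5.2, -4.8]
opening: 0.0209
finger_force: 48.9
```

Call:
play_rows(series="0 0 0 0 0 -0.2 0.1;0 0 0 0 0 -0.2 0.1;0 0 0 0 0 -0.2 0.1;0 0 0 0 0 -0.03 0.1;0 0 0 0 0 0 0.1")

```text
t: 13.98
tool_pos: [0.5318, -0.0586, 0.208]
tool_rot: [[-0.629, 0.777, 0.002], [0.777, 0.629, -0.002], [-0.003, 0.0, -1.0]]
ft_force: [0.4, -8.6, 5.4]
opening: 0.0208
finger_force: 50.2
```

Call:
play_rows(series="0 0 0 0 0 0 0.1;0 0 0 0 0 0 0.1;0 0 0 0 0 0 0.1;0 0 0 0 0 0 0.1;0 0 0 0 0 0 0.1")

```text
t: 14.4
tool_pos: [0.5318, -0.0586, 0.208]
tool_rot: [[-0.629, 0.777, 0.002], [0.777, 0.629, -0.002], [-0.003, 0.0, -1.0]]
ft_force: [1.5, -8.1, 5.0]
opening: 0.0205
finger_force: 50.2
```

```bash
python3 - <<'E'
from h import *
z=manip.state(); print({k:np.round(z[k],4) for k in("t","tool_pos","ft_force","wrist_torque","opening","finger_force")})
s,d,m=snap("side"); C=cloud(m,d)
h=cv2.cvtColor(s,cv2.COLOR_RGB2HSV); w=((h[...,0]<8)|(h[...,0]>172))&(h[...,1]>150)&(h[...,2]>60)
n,l,st,ce=cv2.connectedComponentsWithStats(w.astype(np.uint8))
for i in range(1,n):
    if st[i,4]>12: print(st[i],ce[i].round(1),C[l==i].mean(0).round(4),"zmin/max",C[l==i][:,2].min(),C[l==i][:,2].max())
cv2.imwrite("pics/final.png",cv2.resize(s[130:230,300:400],None,fx=5,fy=5,interpolation=2)[...,::-1])
E
```

```text
{'t': np.float64(14.4), 'tool_pos': array([ 0.5318, -0.0586,  0.208 ]), 'ft_force': array([ 1.5079, -8.0618,  5.0275]), 'wrist_torque': array([-1.142 ,  0.1007, -0.0119]), 'opening': np.float64(0.0205), 'finger_force': np.float64(50.2202)}
[349 168   8  16 116] [352.7 175.2] [ 0.5254 -0.0502  0.159 ] zmin/max 0.13673826949242984 0.17560959183261965
```

View pics/final.png

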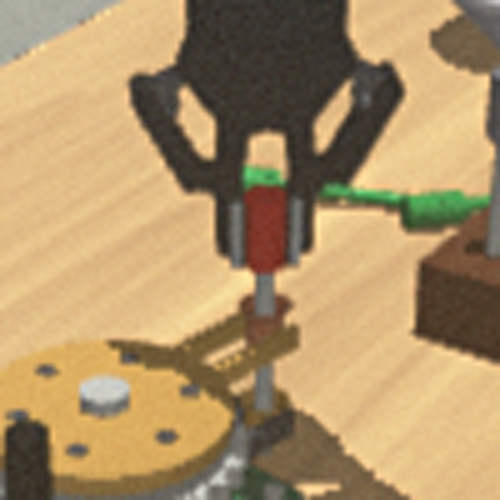

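The rod goes through copper (265,305) and into brass (262,400), with the grip well clear of the copper. I'll ease the 8 N side load before handing in.

Call:
play_rows(series="0 0 0 0 -0.03 0.03 0.1;0 0 0 0 0 0 0.1;0 0 0 0 0 0 0.1;0 0 0 0 0 0 0.1;0 0 0 0 0 0 0.1")

```text
t: 14.87
tool_pos: [0.5317, -0.0589, 0.2082]
tool_rot: [[-0.629, 0.777, 0.001], [0.777, 0.629, -0.001], [-0.001, 0.001, -1.0]]
ft_force: [4.3, -4.8, -1.9]
opening: 0.0204
finger_force: 49.3
```

```bash
python3 -c "
from bench import manip
print(manip.job_done())"
```

```text
the job is handed in; nothing more can be done
None
```

I handed the job in with the crank at its stop and the guide rod held upright through both bushings, foot about 20 mm above the counter; no verdict was returned. At least one green look-alike rod was knocked over during the run (cause unknown), and I left it where it fell.

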